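# Check a glass sleeve in the wall-thickness gauge

## Task

Slide the red glass sleeve over the upright shaft of the bench gauge and lower it all the way down onto the base plate, without letting it drop. Then slide the gauge's jaw shut by its black tab, gently, until the jaw presses the sleeve against the shaft, and leave it shut there. Leave the blue and white sleeves where they stand.

Things in the scene. Friction and masses are not known exactly. Their poses are not given: they have to be found in the camera images.
- sleeve_red: Red glass sleeve, a short thick-walled upright tube: outer diameter 40 mm, bore 24 mm, height 40 mm, 85 g. Origin: centre of its lower end, on its axis; z runs up the axis.
- sleeve_blue: Blue glass sleeve, a short thick-walled upright tube: outer diameter 40 mm, bore 24 mm, height 40 mm, 85 g. Origin: centre of its lower end, on its axis; z runs up the axis. Same size as the red one; not to be used.
- sleeve_white: White glass sleeve, a short thick-walled upright tube: outer diameter 40 mm, bore 24 mm, height 40 mm, 85 g. Origin: centre of its lower end, on its axis; z runs up the axis. Same size as the red one; not to be used.
- gauge: Wall-thickness gauge, fixed to the bench: a green base plate 80 mm (its x) by 190 mm (its y, from -50 to +140 mm) by 12 mm thick, with an upright steel shaft and, on the +y side of the shaft, a sliding jaw. Origin: on the shaft's axis at the bench surface; the shaft rises from the plate's top (z = 12 mm). x across the plate, y from the shaft towards the jaw, z up.
- shaft_top (a point): Centre of the shaft's flat top, 66 mm above the bench. The shaft is 20 mm in diameter; its top 10 mm taper to a 10 mm tip. Axes as the gauge's.
- jaw_slide (a joint): Travel of the sliding jaw towards the shaft, m: 0 fully open (jaw face 60 mm from the shaft's axis), grows as it shuts, end of travel 0.047. On a sleeve pushed up against the shaft it stops at about 0.042. Slides with about 1.5 N of friction and stays where it is left.
- jaw: The sliding jaw: an aluminium block with a steel front face, 30 mm wide, from 14 to 36 mm above the bench. Origin: in the middle of the face that meets the sleeve, at the level of the base plate's top (12 mm above the bench); axes as the gauge's: the sleeve is on the -y side, the jaw's body (50 mm long in all, 36 mm high above the bench) on the +y side.
- jaw_tab (a point): Top centre of the black upright thumb tab on the jaw, 64 mm above the bench and 45 mm behind (+y of) the jaw face. The tab is 12 mm thick (gauge y), 30 mm wide (gauge x) and stands 28 mm above the jaw's body. It can be pinched or pushed from above; axes as the gauge's.
Things that resemble listed ones, but are neither listed nor needed, are in the scene too. What is meant by the sleeve_red is not green, and is the smaller of those in its own colour. Of the things that look like the gauge, the smaller one is meant.

How it is judged:
On the way, in this order (a step that is already met when the one before it is completed fails the run):
1. the red sleeve is on the shaft, down on the base plate (z of sleeve_red in the frame of gauge between 0.009 and 0.015 m and horizontal distance between sleeve_red and gauge below 0.004 m and angle between the z axis of sleeve_red and the z axis of gauge, either way round below 0.1 rad), for 0.2 s.
2. the jaw presses the seated sleeve with more than 1.5 N (all of step 1 and value of joint jaw_slide above 0.04 m and y of sleeve_red in the frame of jaw above -0.022 m and contact force between jaw and sleeve_red above 1.5 N).
At the end, for the whole second after the job is handed in: The red sleeve is at rest on the shaft, its lower end within 3 mm of the base plate, its axis within 4 mm of the shaft's and within 0.1 rad of upright; the jaw is at rest, its face within 2 mm of the sleeve's side and its travel above 0.040 m (within 2 mm of pinching the sleeve on the shaft) (all of step 1 and value of joint jaw_slide above 0.04 m and y of sleeve_red in the frame of jaw above -0.022 m and linear speed of sleeve_red below 0.02 m/s and velocity of joint jaw_slide between -0.01 and 0.01 m/s); the robot touches nothing.
It fails at once if the red sleeve is dropped down the shaft (faster than 0.4 m/s while on it) (horizontal distance between sleeve_red and gauge below 0.005 m and z of sleeve_red in the frame of gauge below 0.064 m and linear speed of sleeve_red above 0.4 m/s).
It fails at once if the jaw squeezes the sleeve with more than 50 N (contact force between jaw and sleeve_red above 50 N).
It fails at once if the blue sleeve is moved more than 25 mm or tipped (distance of sleeve_blue from where it was at the start of the episode above 0.025 m or angle between sleeve_blue's own z axis and vertical above 0.4 rad).
It fails at once if the white sleeve is moved more than 25 mm or tipped (distance of sleeve_white from where it was at the start of the episode above 0.025 m or angle between sleeve_white's own z axis and vertical above 0.4 rad).
It also fails if it takes over 54 s, if anything falls off the work surface, if the arm or the gripper's body presses on something with over 40 N, if the wrist force passes 120 N, or if a joint passes its speed limit or range.

## Robot

A 6-joint arm with a two-finger parallel gripper is mounted at the origin on the work surface. World frame = base frame: x ahead of the robot, y to its left, z up, the work surface at z = 0. Lengths are in m, angles in rad, forces in N, time in s.
With the tool pointing down it reaches from about 0.25 to 0.725 m from the base axis. Payload 4 kg.
Tool frame: the origin (TCP) lies on the centre line of the jaws, within the pads' length; the fingertips stand arm.tips_ahead ahead of it and the grasp point (between the pads) lies 2 mm behind it (arm.tips_ahead is the distance from the TCP to the fingertips, in m); z points along the fingers, y is the direction in which the jaws open and shut (so a half turn about z gives the same grasp; the last joint's range is limited). The gripper opens to 85 mm and grips with 20 to 120 N. Pads are 22 mm wide; open, the fingers measure 114 mm over their backs; the gripper's body (76 mm by 85 mm) begins 54 mm behind the grasp point. The pads swing forward as they close: fully open they stand 13 mm farther back than shut.
Start: joints at [-1.231, 0.241, 0.005, 1.335, 0, 1.571], TCP at [0.167, -0.471, 0.248] pointing down, gripper open.
Joint ranges: [-2.72, 2.72], [-1.05, 1.87], [-1.09, 1.28], [-1.99, 2.15], [-1.42, 1.44], [-3.14, 3.14]. Speed limits (rad/s): [2.79, 2.79, 3.14, 3.14, 3.14, 3.14].

## Interface

Orientations are given as a rotation vector (axis times angle).
In Python, from station import arm, capture gives the robot as it stands. The module is installed in compiled form; this text tells all that it offers.
- The arm moves only by the shell command python3 -m inch 'ROWS' [FORCE]. ROWS is a JSON object of lists of equal length, an entry for each row: "dp": the shift along the tool's x, y, z in cm, a list of three; "dr": the turn, a rotation vector about the tool's x, y, z in degrees, a list of three; "hand": the closure, from 0 (fully open) to 1 (shut). In form: {"dp": [[dx, dy, dz], ...], "dr": [[rx, ry, rz], ...], "hand": [hand, ...]}. A call has 1 to 8 rows; each row is the pose to reach, as a shift and turn from the pose commanded when the call began, along the tool's axes at that moment; what a row does not reach only later rows make up. A row lasts 1/10 s, in which the tool goes at most 50 mm and 8.59 degrees, less where a joint would pass 70% of its speed; a pose out of reach is approached as far as the arm can. A call with a gripper value outside its range is refused whole. The fingers move at their own pace and stop on an object; FORCE is the grip in N (left out, the last holds). Time passes only in rows, so rows that repeat a pose let the fingers close. It gives the time, the measured TCP pose, the force and the opening at its end, in the units of the state.
- arm.sense(): the state, without advancing time (a new reading comes with each control period).
- capture(name): name is "scene" or "side" or "wrist"; returns a dict with "image" (420x560x3 uint8, red, green, blue), "K" (3x3 intrinsics, pixels), "world_from_camera" (4x4, takes a point from camera to world coordinates); the wrist camera has in their place "hand_eye" (4x4, takes a point from camera to tool coordinates, whose origin is the TCP and whose axes are the flange's). Camera axes: x right, y up, looking along -z (the intrinsics and any distortion apply to the point x, -y, -z); pixel columns grow to the right and rows downward; lengths in m; the calibration is good to about 2 mm. A picture is of the moment at which its call begins: read the wrist's pose just before it. There is no depth.
- arm.hand_in(): hands the job in, once; it reports no verdict.
The state is a dict: "time": time; "joint_positions": joint angles; "dq": joint speeds; "effort": joint torques, N m; "tcp_pos": TCP position; "orientation": TCP orientation; "contact_force": force on the tool from outside, world axes, zero at the start; "ft_torque": the same for the moment, N m; "opening": opening from 0.0 (shut) to 1.0 (fully open).
Only numpy, scipy, OpenCV 4.12 (cv2) and the standard library are available. Lean on these libraries where they do the work, as an engineer would, in place of code of your own. Each camera call takes 0.05 s, during which the arm holds its last target. There are 200 camera calls.

## Working session

There is one attempt and no reset: what is moved stays moved. The work goes in short steps, Python scripts to look and compute and a shell command to move; the robot and the scene stay as the last step left them, time stands still between calls to the robot, and variables do not carry over. Pictures are saved under pics/ and viewed, about 8 in all and at most 12, crops included, and the job is handed in when it is done.

```bash
mkdir -p pics; cat > h.py <<'E'
import numpy as np, cv2
from scipy.spatial.transform import Rotation as R
from station import arm, capture
def cast(K,T,uv,z,dist=None):
    d=np.linalg.inv(K)@np.array([uv[0],uv[1],1.0]); d=np.array([d[0],-d[1],-d[2]])
    d=T[:3,:3]@d; o=T[:3,3]; return o+d*(z-o[2])/d[2]
def wristT(c,s):
    T=np.eye(4); T[:3,:3]=R.from_rotvec(s['orientation']).as_matrix(); T[:3,3]=s['tcp_pos']; return T@c['hand_eye']
def proj(K,T,p):
    q=np.linalg.inv(T)@np.append(p,1); q=K@np.array([q[0],-q[1],-q[2]]); return q[:2]/q[2]
def save(n,im): cv2.imwrite(n,im[:,:,::-1])
E
python3 - <<'E'
from h import *
import pickle
s=arm.sense(); print(s, arm.tips_ahead)
ims=[]
for n in ['scene','side','wrist']:
    c=capture(n); pickle.dump((c,s),open(n+'0.pkl','wb')); save(f'pics/{n}0.png',c['image'])
    print(n,{k:(np.round(v,4).tolist()) for k,v in c.items() if k!='image'})
E
```

```text
{'time': 0.0, 'joint_positions': array([-1.23098714e+00,  2.41466591e-01,  3.74195375e-03,  1.33521078e+00,
       -3.44579259e-05,  1.57081770e+00]), 'dq': array([ 0.00047829, -0.00065535, -0.00086097,  0.00071172,  0.00071869,
        0.00028711]), 'effort': array([ 1.32551591e-03, -3.72315860e+01,  2.52410066e+01,  1.68679864e-02,
        4.03499229e-06,  8.38468281e-06]), 'tcp_pos': array([ 0.16644686, -0.47085397,  0.24739292]), 'orientation': array([-3.09428997e+00, -5.30818090e-01,  6.21117122e-04]), 'contact_force': array([-1.10626646, -0.6352354 ,  0.3202759 ]), 'ft_torque': array([0.02179373, 0.01059965, 0.05826295]), 'opening': 0.9967342272169674} 0.017
scene {'K': [[420.5516, 0.0, 288.2746], [0.0, 420.5516, 202.9563], [0.0, 0.0, 1.0]], 'world_from_camera': [[0.496, -0.6792, 0.5409, 0.9361], [0.8682, 0.3775, -0.3221, -0.3477], [0.0146, 0.6294, 0.777, 0.8056], [0.0, 0.0, 0.0, 1.0]]}
side {'K': [[523.8969, 0.0, 278.9593], [0.0, 523.8969, 216.0554], [0.0, 0.0, 1.0]], 'world_from_camera': [[-0.749, 0.3608, -0.5557, -0.1196], [-0.6625, -0.4171, 0.6222, 0.5582], [-0.0073, 0.8342, 0.5515, 0.622], [0.0, 0.0, 0.0, 1.0]]}
wrist {'K': [[303.3367, 0.0, 282.4573], [0.0, 303.3367, 210.7119], [0.0, 0.0, 1.0]], 'hand_eye': [[-0.0005, 0.9591, 0.2829, 0.0717], [1.0, 0.0005, 0.0, 0.0003], [-0.0001, 0.2829, -0.9591, -0.1259], [0.0, 0.0, 0.0, 1.0]]}
```

View pics/scene0.png

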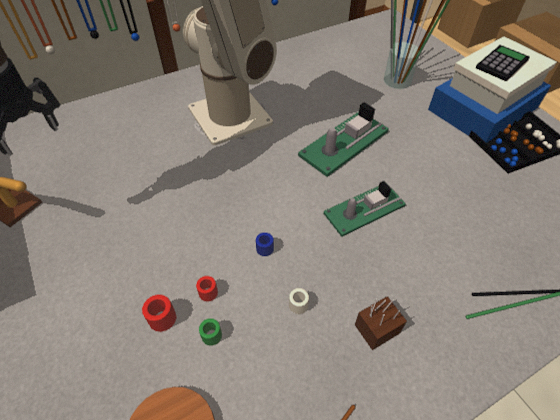

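View pics/side0.png

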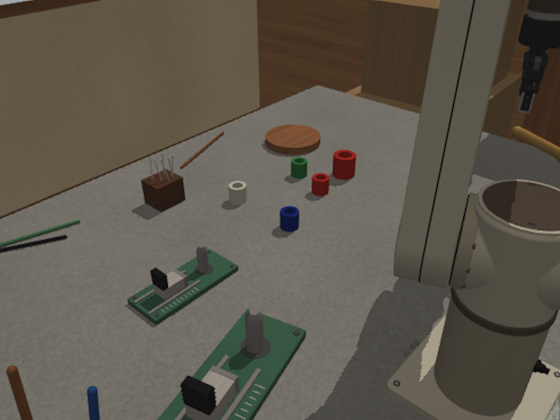

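The scene view shows the small red sleeve at (207,288) and the small gauge with its shaft at (350,208). The large red sleeve is at (159,313). The side view agrees: small red at (320,184), small gauge shaft at (203,260).

```bash
python3 - <<'E'
from h import *
import pickle
for n,(red,win) in {'scene':((207,288),(315,175,415,240)),'side':((320,184),(120,240,245,325))}.items():
    c,s=pickle.load(open(n+'0.pkl','rb')); im=c['image']; K,T=c['K'],c['world_from_camera']
    hsv=cv2.cvtColor(im,cv2.COLOR_RGB2HSV)
    def comps(m,zs,name,amin=60):
        nn,l,st,ce=cv2.connectedComponentsWithStats(m.astype(np.uint8))
        for i in range(1,nn):
            if st[i,4]>amin: print(n,name,st[i],ce[i].round(1),cast(K,T,ce[i],zs).round(4))
    h,sa,v=[hsv[...,i].astype(int) for i in range(3)]
    comps(((h<8)|(h>172))&(sa>170)&(v>60),.02,'red')
    comps((h>105)&(h<130)&(sa>130)&(v>50),.02,'blue')
    g=(h>60)&(h<95)&(sa>80)&(v>30); x0,y0,x1,y1=win
    m=np.zeros_like(g); m[y0:y1,x0:x1]=g[y0:y1,x0:x1]
    pts=cv2.findNonZero(m.astype(np.uint8)); hull=cv2.convexHull(pts)
    q=cv2.approxPolyN(hull,4) if hasattr(cv2,'approxPolyN') else hull
    q=q.reshape(-1,2); print(q.tolist())
    P=np.array([cast(K,T,p,.008) for p in q]); print(P.round(3).tolist(), np.linalg.norm(P-np.roll(P,-1,0),axis=1).round(3))
    a=cv2.resize(im[y0:y1,x0:x1],None,fx=4,fy=4,interpolation=cv2.INTER_CUBIC)
    save(f'pics/{n}_g.png',a)
a=cv2.imread('pics/scene_g.png');b=cv2.imread('pics/side_g.png')
W=max(a.shape[1],b.shape[1]); f=lambda i:cv2.copyMakeBorder(i,0,0,0,W-i.shape[1],cv2.BORDER_CONSTANT)
cv2.imwrite('pics/g.png',np.vstack([f(a),f(b)]))
E
```

```text
scene red [196 276  20  25 267] [205.7 287.7] [ 0.5016 -0.2822  0.02  ]
scene red [142 295  32  36 612] [157.4 311.8] [ 0.504  -0.3857  0.02  ]
scene blue [ 77   0  19  31 125] [87.2 15.6] [-0.7499 -0.2303  0.02  ]
scene blue [398   0   9  59  84] [402.   27.8] [-0.1243  0.7502  0.02  ]
scene blue [407   0  13  43  87] [413.4  18.1] [-0.1598  0.8343  0.02  ]
scene blue [ 429   79  121   63 2941] [479.5 110.4] [0.3582 0.6469 0.02  ]
scene blue [504 156  15  11  96] [511.4 160.4] [0.5502 0.5663 0.02  ]
scene blue [256 233  17  23 276] [263.8 243.5] [ 0.4635 -0.1273  0.02  ]
[[341, 236], [324, 213], [326, 175], [423, 196]]
[[0.525, 0.04, 0.008], [0.449, 0.042, 0.008], [0.347, 0.114, 0.008], [0.524, 0.287, 0.008]] [0.075 0.125 0.247 0.247]
side red [333 150  23  29 579] [343.7 164.1] [ 0.5199 -0.397   0.02  ]
side red [312 174  17  22 327] [320.  184.1] [ 0.5039 -0.2821  0.02  ]
side blue [280 207  19  25 361] [289.1 218.3] [ 0.4656 -0.1285  0.02  ]
side blue [ 88 386  11  34 304] [ 92.9 403. ] [0.3731 0.3889 0.02  ]
[[155, 323], [126, 300], [232, 234], [246, 324]]
[[0.443, 0.234, 0.008], [0.525, 0.233, 0.008], [0.527, -0.023, 0.008], [0.329, 0.138, 0.008]] [0.082 0.256 0.255 0.148]
```

View pics/g.png

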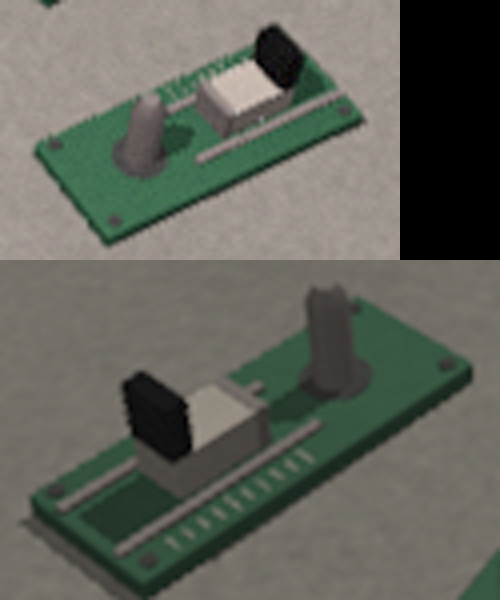

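```bash
python3 -m inch '{"dp":[[4.9,-0.8,0.5],[9.7,-1.6,1.5],[14.5,-2.5,3],[19.3,-3.3,4.2],[24,-4.1,5.4],[28.8,-5,6.6],[33.5,-5.8,7.8],[38.1,-6.6,8.7]],"dr":[[0,0,0],[0,0,0],[0,0,0],[0,0,0],[0,0,0],[0,0,0],[0,0,0],[0,0,0]],"hand":[0,0,0,0,0,0,0,0]}'
python3 - <<'E'
from h import *
import pickle
c,s=pickle.load(open('scene0.pkl','rb'));K,T=c['K'],c['world_from_camera']
print('green',cast(K,T,(210,331),.02),'white',cast(K,T,(299,300),.02))
p1=cast(K,T,(353,199.3),.066); c,s=pickle.load(open('side0.pkl','rb'))
print('shaft',p1,cast(c['K'],c['world_from_camera'],(201.5,247.5),.066))
E
```

```text
time: 0.95
tcp_pos: [0.5051, -0.2806, 0.1601]
orientation: [-3.095, -0.532, 0.002]
contact_force: [0.1, -0.1, 0.2]
opening: 0.999
green [ 0.59117239 -0.31081642  0.02      ] white [ 0.61945401 -0.12855027  0.02      ]
shaft [0.4837454  0.09361842 0.066     ] [0.47742106 0.0960012  0.066     ]
```

```bash
cat > wr.py <<'E'
from h import *
import sys
s=arm.sense(); c=capture('wrist'); im=c['image']; T=wristT(c,s); K=c['K']; save(sys.argv[1],im)
hsv=cv2.cvtColor(im,cv2.COLOR_RGB2HSV).astype(int); h,sa,v=hsv[...,0],hsv[...,1],hsv[...,2]
m=(((h<8)|(h>172))&(sa>120)&(v>40)).astype(np.uint8)
cs,_=cv2.findContours(m,cv2.RETR_CCOMP,cv2.CHAIN_APPROX_NONE)
for q in cs:
    if len(q)>40:
        e=cv2.fitEllipse(q); print(np.round(e[0],1),np.round(e[1],1),len(q),'z40',cast(K,T,e[0],.04).round(4))
print(s['tcp_pos'].round(4),s['orientation'].round(4))
E
python3 wr.py pics/w1.png
```

```text
[395.4 237.5] [60.  86.8] 214 z40 [ 0.5141 -0.3816  0.04  ]
[282.6 208. ] [45.2 52. ] 142 z40 [ 0.5065 -0.2804  0.04  ]
[282.7 205.8] [15.3 22.9] 54 z40 [ 0.5084 -0.2798  0.04  ]
[ 0.5051 -0.2806  0.1601] [-3.0955e+00 -5.3170e-01  1.9000e-03]
```

View pics/w1.png

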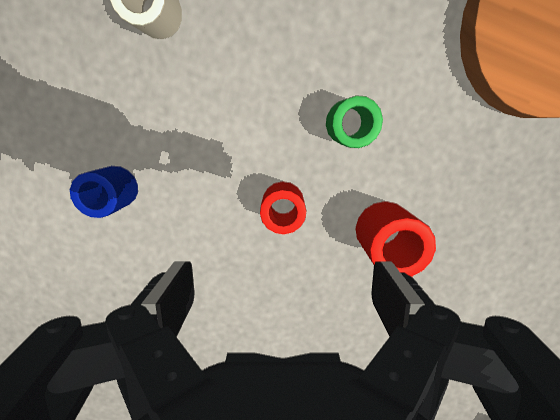

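The wrist view shows the red sleeve's top ring at about (283,211), within 1 mm of the TCP axis. The big red sleeve at (403,243) is clear of the fingers.

```bash
python3 -m inch '{"dp":[[-0.1,0,4],[-0.1,0,8],[-0.1,0,11],[-0.1,0,13.2],[-0.1,0,13.2],[-0.1,0,13.2]],"dr":[[0,0,0],[0,0,0],[0,0,0],[0,0,0],[0,0,0],[0,0,0]],"hand":[0.15,0.15,0.15,0.15,0.15,0.15]}' && python3 -m inch '{"dp":[[0,0,0],[0,0,0],[0,0,0],[0,0,0],[0,0,0],[0,0,0],[0,0,0],[0,0,0]],"dr":[[0,0,0],[0,0,0],[0,0,0],[0,0,0],[0,0,0],[0,0,0],[0,0,0],[0,0,0]],"hand":[0.3,0.4,0.5,0.6,0.7,0.7,0.7,0.7]}' 30
```

```text
time: 1.6
tcp_pos: [0.5026, -0.2825, 0.0292]
orientation: [-3.096, -0.531, 0.001]
contact_force: [0.2, 0.1, -0.2]
opening: 0.85
time: 2.4
tcp_pos: [0.5037, -0.2829, 0.0308]
orientation: [3.095, 0.531, 0.003]
contact_force: [-0.4, 0.5, 5.3]
opening: 0.455
```

```bash
python3 -m inch '{"dp":[[0,0,-1],[0,0,-4],[0,0,-8],[0,0,-12],[0,0,-14]],"dr":[[0,0,0],[0,0,0],[0,0,0],[0,0,0],[0,0,0]],"hand":[0.7,0.7,0.7,0.7,0.7]}' && python3 -m inch '{"dp":[[1,-3.5,0],[2.1,-7.5,0],[3.3,-11.8,0],[4.5,-16,0],[5.7,-20.3,0],[6.9,-24.5,0],[8,-28.5,0],[8.9,-31.6,0]],"dr":[[0,0,-8.5],[0,0,-17],[0,0,-25.5],[0,0,-34],[0,0,-42.5],[0,0,-51],[0,0,-59.5],[0,0,-68]],"hand":[0.7,0.7,0.7,0.7,0.7,0.7,0.7,0.7]}' && python3 -m inch '{"dp":[[0,0,0],[0,0,0],[0,0,0]],"dr":[[0,0,-2.4],[0,0,-2.4],[0,0,-2.4]],"hand":[0.7,0.7,0.7]}' && python3 - <<'E'
from h import *
import pickle
s=arm.sense(); out=[]
for n in ['wrist','side']:
    c=capture(n); pickle.dump((c,s),open(n+'1.pkl','wb')); out.append(c['image'])
T=wristT(*[pickle.load(open('wrist1.pkl','rb'))[i] for i in (0,1)])
save('pics/w2.png',np.vstack([out[0],out[1]])[:, :][:420]); save('pics/s2.png',out[1])
print(s['tcp_pos'],s['orientation'],s['opening'],R.from_rotvec(s['orientation']).as_matrix().round(3).tolist())
c,_=pickle.load(open('wrist1.pkl','rb')); print('pred shaft top',proj(c['K'],T,[.482,.094,.066]))
E
```

```text
time: 2.9
tcp_pos: [0.5043, -0.2834, 0.1738]
orientation: [3.093, 0.531, 0.007]
contact_force: [1.3, 0.3, 0.0]
opening: 0.458
time: 3.7
tcp_pos: [0.4808, 0.0472, 0.1699]
orientation: [-2.262, -2.18, -0.001]
contact_force: [0.8, 0.3, -0.4]
opening: 0.454
time: 4.0
tcp_pos: [0.4814, 0.0449, 0.1696]
orientation: [2.225, 2.217, -0.0]
contact_force: [-0.3, 0.2, -1.1]
opening: 0.455
[0.48143738 0.04490634 0.16956634] [ 2.22503690e+00  2.21747753e+00 -5.95732071e-05] 0.4551407739077043 [[0.003, 1.0, 0.0], [1.0, -0.003, -0.0], [-0.0, 0.0, -1.0]]
pred shaft top [283.04907851 152.54706509]
```

View pics/w2.png

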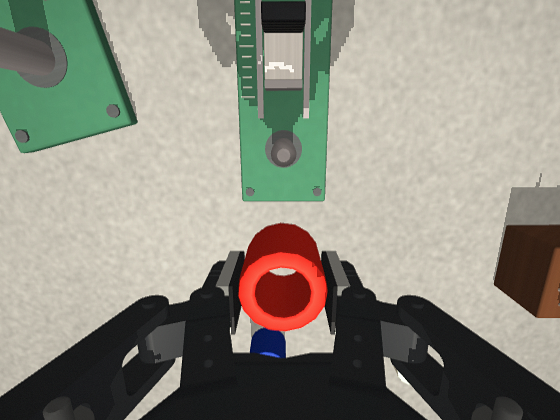

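The wrist view shows the held red sleeve with its top ring centred near (283,291), and the shaft tip near (283,153). The gauge is aligned with the image.

```bash
python3 - <<'E'
from h import *
import pickle
c,s=pickle.load(open('wrist1.pkl','rb')); im=c['image'];K=c['K'];T=wristT(c,s);He=c['hand_eye']
hsv=cv2.cvtColor(im,cv2.COLOR_RGB2HSV).astype(int); h,sa,v=hsv[...,0],hsv[...,1],hsv[...,2]
red=((h<8)|(h>172))&(sa>120)
m=(red&(v>225)).astype(np.uint8)
cs,_=cv2.findContours(m,cv2.RETR_CCOMP,cv2.CHAIN_APPROX_NONE)
for q in cs:
    if len(q)>60:
        e=cv2.fitEllipse(q); print('ring',np.round(e[0],1),np.round(e[1],1),len(q),'tool@-11',cast(K,He,e[0],-.011).round(4), 'diam mm at depth', )
q=np.linalg.inv(He)@[0,0,-.011,1]; print('depth',-q[2],'px for 40mm',K[0,0]*.04/-q[2],'24mm',K[0,0]*.024/-q[2], 'expected TCP px',proj(K,He,[0,0,-.011]))
mm=red.astype(np.uint8); ys,xs=np.nonzero(mm[200:340,220:350]); print('red bbox',xs.min()+220,xs.max()+220,ys.min()+200,ys.max()+200)
for w in (0,.04): pass
# predicted back top of lower end if upright
for z in (.026,.029,.032): 
    print(z,[proj(K,He,[.02,y,z]).round(1).tolist() for y in (0,)])
# plate: green in column band
g=((h>60)&(h<95)&(sa>80)).astype(np.uint8); g[:, :225]=0; g[:,345:]=0; g[:100]=0
r=[]
for row in range(120,195,5):
    x=np.nonzero(g[row])[0]; r.append([row,x.min(),x.max()])
r=np.array(r); 
P=np.array([[cast(K,T,(a,row),.012),cast(K,T,(b,row),.012)] for row,a,b in r])
ctr=P.mean(1); f=np.polyfit(ctr[:,1],ctr[:,0],1); print('width',(P[:,1]-P[:,0])[:,0].round(4)[::4],'x at y=.094',np.polyval(f,.094),'slope',f[0])
x0,y0=np.nonzero(g.sum(1)>40)[0].max(),0; print('plate near edge',cast(K,T,(283,x0+.5),.012), 'so shaft y', cast(K,T,(283,x0+.5),.012)[1]+.05)
save('pics/tip.png',cv2.resize(im[115:185,245:325],None,fx=8,fy=8,interpolation=cv2.INTER_CUBIC))
E
```

```text
ring [282.  291.5] [77.2 86.1] 245 tool@-11 [ 0.0015 -0.0002 -0.011 ] diam mm at depth
ring [282.5 292.4] [50.9 57.2] 154 tool@-11 [ 0.0011  0.     -0.011 ] diam mm at depth
depth 0.13034696523854852 px for 40mm 93.08594024112256 24mm 55.85156414467353 expected TCP px [282.37821029 294.60549139]
red bbox 238 327 223 330
0.026 [[282.4, 222.9]]
0.029 [[282.5, 221.1]]
0.032 [[282.5, 219.3]]
width [0.0788 0.0784 0.078  0.0776] x at y=.094 0.48200285668954423 slope 0.0033918009015982326
plate near edge [0.48183506 0.04311375 0.012     ] so shaft y 0.0931137539775732
```

View pics/tip.png

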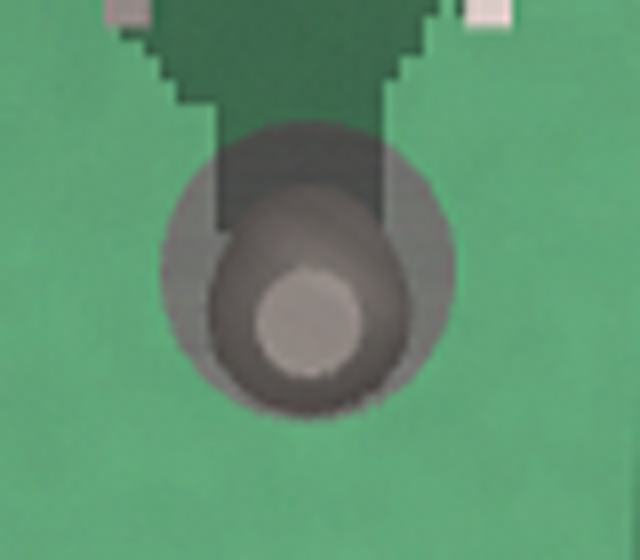

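```bash
python3 -m inch '{"dp":[[2.5,0.1,0],[4.7,0.1,0],[4.7,0.1,2],[4.7,0.1,4],[4.7,0.1,6],[4.7,0.1,6.7],[4.7,0.1,6.7],[4.7,0.1,6.7]],"dr":[[0,0,0],[0,0,0],[0,0,0],[0,0,0],[0,0,0],[0,0,0],[0,0,0],[0,0,0]],"hand":[0.7,0.7,0.7,0.7,0.7,0.7,0.7,0.7]}' && python3 - <<'E'
from h import *
a=capture('wrist')['image'][190:400,150:410]; b=capture('side')['image'][190:330,110:290]
a=cv2.resize(a,None,fx=1.5,fy=1.5); b=cv2.resize(b,None,fx=2.25,fy=2.25,interpolation=cv2.INTER_CUBIC)
save('pics/ins.png',np.hstack([a,b]))if a.shape[0]==b.shape[0] else print(a.shape,b.shape)
s=arm.sense();print(s['tcp_pos'])
E
```

```text
time: 4.9
tcp_pos: [0.4832, 0.0917, 0.103]
orientation: [2.225, 2.217, 0.001]
contact_force: [-0.1, 0.6, 0.1]
opening: 0.452
[0.48360554 0.09198673 0.10343122]
```

View pics/ins.png

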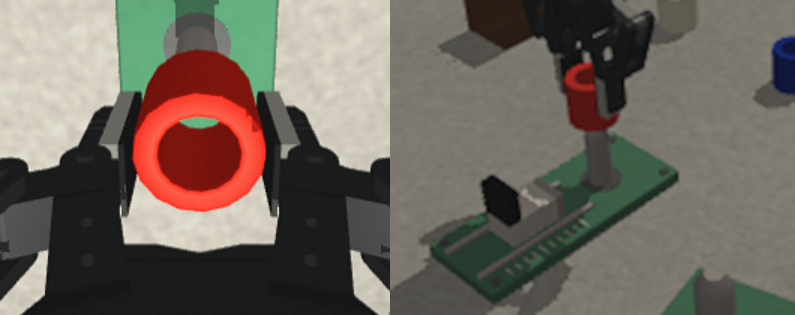

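The wrist crop shows the sleeve lined up above the shaft. The side crop shows it centred over the tip with its lower end just above it. I'll descend slowly, watching the force.

```bash
python3 -m inch '{"dp":[[0,-0.1,0.3],[0,-0.1,0.6],[0,-0.1,0.9],[0,-0.1,1.2],[0,-0.1,1.5],[0,-0.1,1.8],[0,-0.1,1.8]],"dr":[[0,0,0],[0,0,0],[0,0,0],[0,0,0],[0,0,0],[0,0,0],[0,0,0]],"hand":[0.7,0.7,0.7,0.7,0.7,0.7,0.7]}'
```

```text
time: 5.7
tcp_pos: [0.4812, 0.092, 0.0837]
orientation: [-2.223, -2.218, 0.002]
contact_force: [0.0, -0.5, -0.5]
opening: 0.455
```

```bash
python3 -m inch '{"dp":[[0,0,0.3],[0,0,0.7],[0,0,1.1],[0,0,1.5],[0,0,1.9],[0,0,2.3],[0,0,2.3]],"dr":[[0,0,0],[0,0,0],[0,0,0],[0,0,0],[0,0,0],[0,0,0],[0,0,0]],"hand":[0.7,0.7,0.7,0.7,0.7,0.7,0.7]}'
```

```text
time: 6.4
tcp_pos: [0.4811, 0.092, 0.0606]
orientation: [-2.223, -2.218, 0.002]
contact_force: [-0.6, -0.8, -1.0]
opening: 0.457
```

```bash
python3 -m inch '{"dp":[[0,0,0.3],[0,0,0.6],[0,0,0.9],[0,0,1.2],[0,0,1.5],[0,0,1.6],[0,0,1.6]],"dr":[[0,0,0],[0,0,0],[0,0,0],[0,0,0],[0,0,0],[0,0,0],[0,0,0]],"hand":[0.7,0.7,0.7,0.7,0.7,0.7,0.7]}'
```

```text
time: 7.1
tcp_pos: [0.4815, 0.092, 0.0451]
orientation: [-2.224, -2.219, 0.001]
contact_force: [-0.5, 0.3, -1.8]
opening: 0.452
```

```bash
python3 -m inch '{"dp":[[0,0,0.1],[0,0,0.2],[0,0,0.3],[0,0,0.4],[0,0,0.4]],"dr":[[0,0,0],[0,0,0],[0,0,0],[0,0,0],[0,0,0]],"hand":[0.7,0.7,0.7,0.7,0.7]}'
```

```text
time: 7.6
tcp_pos: [0.4818, 0.0921, 0.0428]
orientation: [2.224, 2.219, 0.001]
contact_force: [-3.7, -1.2, 11.4]
opening: 0.458
```

Contact of 11 N at the expected height, so the sleeve is seated. Releasing and backing off.

```bash
python3 -m inch '{"dp":[[0,0,0],[0,0,0],[0,0,0],[0,0,0],[0,0,0],[0,0,-1],[0,0,-3],[0,0,-5]],"dr":[[0,0,0],[0,0,0],[0,0,0],[0,0,0],[0,0,0],[0,0,0],[0,0,0],[0,0,0]],"hand":[0.5,0.4,0.3,0.2,0.15,0.15,0.15,0.15]}' && python3 -m inch '{"dp":[[0,0,-4],[0,0,-7],[0,0,-7],[0,0,-7]],"dr":[[0,0,0],[0,0,0],[0,0,0],[0,0,0]],"hand":[0.15,0.15,0.15,0.15]}' && python3 - <<'E'
from h import *
s=arm.sense();print(s['tcp_pos'])
c=capture('wrist');T=wristT(c,s);print('tip',proj(c['K'],T,[.4823,.0925,.066]),'tab',proj(c['K'],T,[.4823,.1975,.064]))
a=c['image']; b=capture('side')['image'][215:325,110:257]
a=cv2.resize(a,(400,300)); b=cv2.resize(b,(400,300),interpolation=cv2.INTER_CUBIC)
save('pics/seat.png',np.hstack([a,b])); save('pics/seatw.png',c['image'])
E
```

```text
time: 8.4
tcp_pos: [0.4813, 0.092, 0.0921]
orientation: [-2.224, -2.219, 0.001]
contact_force: [0.2, -0.3, 0.5]
opening: 0.851
time: 8.8
tcp_pos: [0.4822, 0.0922, 0.1625]
orientation: [2.223, 2.218, 0.003]
contact_force: [-0.1, -0.3, -1.0]
opening: 0.853
[0.48222606 0.09216673 0.16251296]
tip [282.32752969 217.75887719] tab [281.87331259  69.33640108]
```

View pics/seat.png

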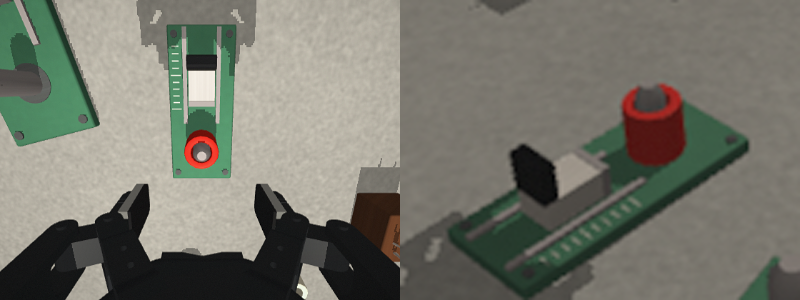

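Sleeve seated on the shaft in both views. The wrist view shows the tab at about (202,62) of the half-size picture; measuring it now.

```bash
python3 - <<'E'
from h import *
s=arm.sense(); c=capture('wrist'); K=c['K'];T=wristT(c,s); im=c['image']
col=im[60:165,283].astype(int)
print([(60+i,*col[i]) for i in range(0,105,3)])
for r in range(74,104,4): print(r,cast(K,T,(283,r),.064)[1].round(4),cast(K,T,(283,r),.036)[1].round(4))
for r in (146,150,154): print(r,cast(K,T,(283,r),.036)[1].round(4))
d=(im[80:98].max(2)<45); x=np.nonzero(d[:,240:330].all(0))[0]+240; print(x.min(),x.max(),cast(K,T,(x.min(),85),.064),cast(K,T,(x.max(),85),.064))
E
```

```text
[(60, np.int64(51), np.int64(91), np.int64(66)), (63, np.int64(53), np.int64(92), np.int64(68)), (66, np.int64(54), np.int64(94), np.int64(70)), (69, np.int64(53), np.int64(93), np.int64(69)), (72, np.int64(51), np.int64(90), np.int64(66)), (75, np.int64(41), np.int64(59), np.int64(45)), (78, np.int64(31), np.int64(30), np.int64(32)), (81, np.int64(31), np.int64(31), np.int64(33)), (84, np.int64(28), np.int64(30), np.int64(30)), (87, np.int64(30), np.int64(31), np.int64(31)), (90, np.int64(30), np.int64(29), np.int64(30)), (93, np.int64(33), np.int64(30), np.int64(33)), (96, np.int64(38), np.int64(37), np.int64(33)), (99, np.int64(248), np.int64(242), np.int64(232)), (102, np.int64(243), np.int64(237), np.int64(226)), (105, np.int64(243), np.int64(236), np.int64(227)), (108, np.int64(242), np.int64(237), np.int64(227)), (111, np.int64(243), np.int64(237), np.int64(227)), (114, np.int64(242), np.int64(236), np.int64(227)), (117, np.int64(242), np.int64(236), np.int64(226)), (120, np.int64(242), np.int64(236), np.int64(225)), (123, np.int64(241), np.int64(235), np.int64(225)), (126, np
[... 199 characters left out ...]
 (138, np.int64(241), np.int64(235), np.int64(226)), (141, np.int64(181), np.int64(171), np.int64(161)), (144, np.int64(198), np.int64(187), np.int64(179)), (147, np.int64(198), np.int64(186), np.int64(179)), (150, np.int64(79), np.int64(143), np.int64(103)), (153, np.int64(59), np.int64(105), np.int64(76)), (156, np.int64(55), np.int64(95), np.int64(70)), (159, np.int64(54), np.int64(94), np.int64(69)), (162, np.int64(55), np.int64(96), np.int64(70))]
74 0.194 0.1978
78 0.1915 0.195
82 0.189 0.1922
86 0.1864 0.1893
90 0.1839 0.1865
94 0.1813 0.1836
98 0.1787 0.1807
102 0.1761 0.1778
146 0.1442
150 0.141
154 0.1378
265 303 [0.46890336 0.18710437 0.064     ] [0.49478391 0.18702402 0.064     ]
```

The tab's back face is at y≈0.193, so the jaw is already about 11 mm along. I'll shut the gripper and lower it behind the tab.

```bash
python3 -m inch '{"dp":[[4,0,0],[8.5,0,0],[13.3,0,0],[13.3,0,0],[13.3,0,3],[13.3,0,6.5],[13.3,0,10],[13.3,0,10]],"dr":[[0,0,0],[0,0,0],[0,0,0],[0,0,0],[0,0,0],[0,0,0],[0,0,0],[0,0,0]],"hand":[1,1,1,1,1,1,1,1]}' && python3 -m inch '{"dp":[[-0.5,0,0],[-1,0,0],[-1.4,0,0],[-1.4,0,0]],"dr":[[0,0,0],[0,0,0],[0,0,0],[0,0,0]],"hand":[1,1,1,1]}'
```

```text
time: 9.75
tcp_pos: [0.477, 0.2224, 0.0556]
orientation: [-2.221, -2.216, 0.02]
contact_force: [-0.5, -0.5, -0.3]
opening: -0.001
time: 10.15
tcp_pos: [0.483, 0.2106, 0.0629]
orientation: [2.224, 2.217, 0.004]
contact_force: [0.0, -0.2, -0.3]
opening: 0.001
```

```bash
python3 -m inch '{"dp":[[-0.3,0,0],[-0.6,0,0],[-0.9,0,0],[-1.2,0,0],[-1.5,0,0],[-1.5,0,0]],"dr":[[0,0,0],[0,0,0],[0,0,0],[0,0,0],[0,0,0],[0,0,0]],"hand":[1,1,1,1,1,1]}'
```

```text
time: 10.75
tcp_pos: [0.482, 0.1957, 0.0614]
orientation: [2.224, 2.218, -0.0]
contact_force: [0.2, 0.8, 0.5]
opening: 0.002
```

```bash
python3 -m inch '{"dp":[[-0.3,0,0],[-0.6,0,0],[-0.9,0,0],[-1.2,0,0],[-1.5,0,0],[-1.7,0,0],[-1.7,0,0]],"dr":[[0,0,0],[0,0,0],[0,0,0],[0,0,0],[0,0,0],[0,0,0],[0,0,0]],"hand":[1,1,1,1,1,1,1]}'
```

```text
time: 11.45
tcp_pos: [0.4817, 0.1785, 0.0612]
orientation: [2.224, 2.218, -0.001]
contact_force: [0.5, 0.9, -0.3]
opening: -0.002
```

```bash
python3 - <<'E'
from h import *
s=arm.sense(); print(s['contact_force'],s['tcp_pos'])
b=capture('side')['image'][195:325,90:263]; save('pics/push.png',cv2.resize(b,None,fx=3.5,fy=3.5,interpolation=cv2.INTER_CUBIC))
E
```

```text
[ 0.49077983  0.94762741 -0.30356446] [0.48167535 0.17846    0.06120121]
```

View pics/push.png

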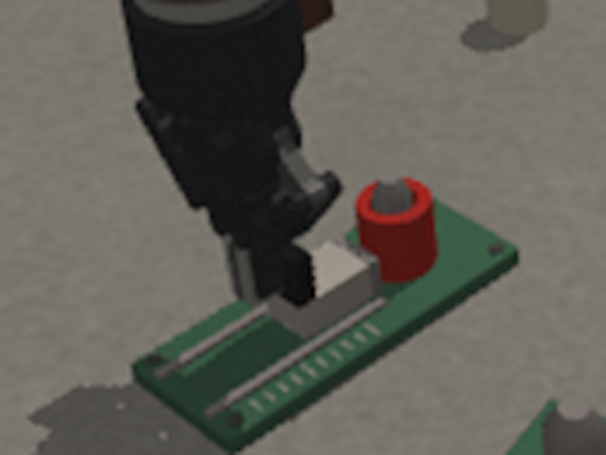

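The jaw has moved close to the sleeve, with the fingers behind the tab. Next I'll push in small steps until the force rises.

```bash
python3 -m inch '{"dp":[[-0.1,0,0],[-0.2,0,0],[-0.3,0,0],[-0.4,0,0],[-0.4,0,0]],"dr":[[0,0,0],[0,0,0],[0,0,0],[0,0,0],[0,0,0]],"hand":[1,1,1,1,1]}'
```

```text
time: 12.0
tcp_pos: [0.4815, 0.1749, 0.0611]
orientation: [-2.224, -2.219, 0.001]
contact_force: [0.0, 1.0, 0.2]
opening: 0.001
```

```bash
python3 -m inch '{"dp":[[-0.1,0,0],[-0.2,0,0],[-0.2,0,0]],"dr":[[0,0,0],[0,0,0],[0,0,0]],"hand":[1,1,1]}'
```

```text
time: 12.3
tcp_pos: [0.4816, 0.1729, 0.0612]
orientation: [-2.224, -2.219, 0.001]
contact_force: [-0.9, 1.2, -1.0]
opening: -0.006
```

```bash
python3 -m inch '{"dp":[[-0.1,0,0],[-0.2,0,0],[-0.2,0,0]],"dr":[[0,0,0],[0,0,0],[0,0,0]],"hand":[1,1,1]}'
```

```text
time: 12.6
tcp_pos: [0.4816, 0.1725, 0.0613]
orientation: [-2.221, -2.218, -0.003]
contact_force: [-1.5, 6.7, -1.8]
opening: 0.0
```

```bash
python3 -m inch '{"dp":[[-0.1,0,0],[-0.1,0,0],[-0.1,0,0]],"dr":[[0,0,0],[0,0,0],[0,0,0]],"hand":[1,1,1]}'
```

```text
time: 12.9
tcp_pos: [0.4816, 0.1724, 0.0613]
orientation: [-2.219, -2.218, -0.005]
contact_force: [-1.6, 8.2, -2.7]
opening: 0.0
```

The motion has stalled and the force is up to 8 N, so the jaw is pressing the sleeve on the shaft. Backing off and lifting clear.

```bash
python3 -m inch '{"dp":[[0.5,0,0],[1.5,0,0],[3,0,0],[3,0,-3],[3,0,-7],[3,0,-11],[3,0,-11],[3,0,-11]],"dr":[[0,0,0],[0,0,0],[0,0,0],[0,0,0],[0,0,0],[0,0,0],[0,0,0],[0,0,0]],"hand":[1,1,1,1,1,1,1,1]}'; python3 - <<'E'
from h import *
s=arm.sense(); b=capture('side')['image'][215:325,110:257]; a=capture('scene')['image'][170:245,310:415]
save('pics/end.png',np.hstack([cv2.resize(a,(400,300),interpolation=cv2.INTER_CUBIC),cv2.resize(b,(400,300),interpolation=cv2.INTER_CUBIC)]))
E
```

```text
time: 13.7
tcp_pos: [0.4828, 0.201, 0.1727]
orientation: [2.222, 2.218, 0.005]
contact_force: [0.1, 0.5, -0.3]
opening: 0.004
```

View pics/end.png

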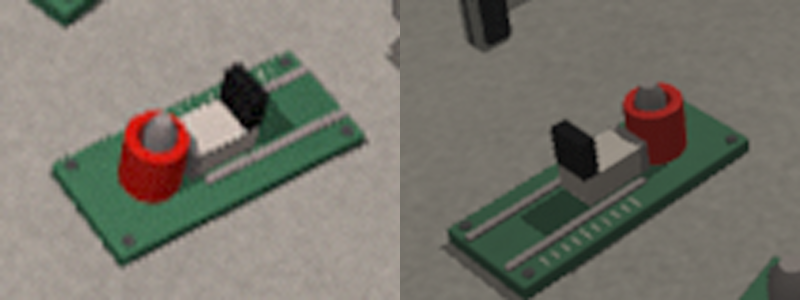

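Both views show the sleeve on the base plate, the jaw shut against it, and the gripper clear.

```bash
python3 -c "
from station import arm
print(arm.hand_in())"
```

```text
the job is handed in; nothing more can be done
None
```

The red sleeve is on the gauge's shaft, down on the base plate, with the jaw shut against it. I handed the job in at about 13.8 s of the 54 s allowed; no verdict is reported.

- **Seating:** I held the sleeve all the way down. It met the plate with about 11 N at a TCP height of 0.043 m, where it was expected.
- **Jaw:** The jaw started about 11 mm along its travel, not fully open. I pushed the tab from behind with the shut fingers until it stalled. The wrist force was then about 8 N, roughly 6.5 N on the sleeve after the slide's friction.
- **Last checks:** The scene and side pictures after retreat showed the sleeve down on the plate, the jaw touching it and the gripper clear. The wrist force was about zero. Nothing disagreed, but I inferred the jaw's final travel from the stall and the pictures and did not measure it.
- **Blue and white sleeves:** I stayed well above them and felt no contact, but did not re-measure their positions at the end.

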